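# Put the painted tin figures back on their own plinths

## Task

The four painted tin figures have been stood on one another's display plinths. Rearrange them so that each stands upright in the middle of the plinth of its own colour (red guardsman on red, blue lady on blue, green huntsman on green, yellow king on yellow); the empty cork mat can serve as a spare place on the way. Set the figures down gently without dropping or tipping them, and leave the white plaster bust where it is.

Things in the scene. Friction and masses are not known exactly. Their poses are not given: they have to be found in the camera images.
- guardsman: The red figure: guardsman in a red coat with a tall black fur cap, white belt, red foot disc. Loose tin figure, about 100 mm tall, 140 g, on a round 44 mm foot 6 mm thick; grip the round torso, 26 mm across, straight from 36 to 66 mm above the underside; head and hat at most 33 mm wide. Origin: centre of the underside; z up.
- lady: The blue figure: lady in a long blue gown (40 mm wide hem), brown hair in a bun, blue foot disc. Loose tin figure, about 100 mm tall, 140 g, on a round 44 mm foot 6 mm thick; grip the round torso, 26 mm across, straight from 36 to 66 mm above the underside; head and hat at most 33 mm wide. Origin: centre of the underside; z up.
- huntsman: The green figure: huntsman in a green coat and a wide green hat with a red feather, green foot disc. Loose tin figure, about 100 mm tall, 140 g, on a round 44 mm foot 6 mm thick; grip the round torso, 26 mm across, straight from 36 to 66 mm above the underside; head and hat at most 33 mm wide. Origin: centre of the underside; z up.
- king: The yellow figure: king in a yellow robe with a brass crown over a red cap, yellow foot disc. Loose tin figure, about 100 mm tall, 140 g, on a round 44 mm foot 6 mm thick; grip the round torso, 26 mm across, straight from 36 to 66 mm above the underside; head and hat at most 33 mm wide. Origin: centre of the underside; z up.
- plinth_red: The red plinth: square display plinth, 84 x 84 mm, 18 mm high, fixed to the bench, brown wood with a flat red top 76 x 76 mm. Origin: centre of its underside, on the bench (top surface 18 mm above it); x and y along its sides, z up.
- plinth_blue: The blue plinth: square display plinth, 84 x 84 mm, 18 mm high, fixed to the bench, brown wood with a flat blue top 76 x 76 mm. Origin: centre of its underside, on the bench (top surface 18 mm above it); x and y along its sides, z up.
- plinth_green: The green plinth: square display plinth, 84 x 84 mm, 18 mm high, fixed to the bench, brown wood with a flat green top 76 x 76 mm. Origin: centre of its underside, on the bench (top surface 18 mm above it); x and y along its sides, z up.
- plinth_yellow: The yellow plinth: square display plinth, 84 x 84 mm, 18 mm high, fixed to the bench, brown wood with a flat yellow top 76 x 76 mm. Origin: centre of its underside, on the bench (top surface 18 mm above it); x and y along its sides, z up.
- cork_mat: Flat brown cork mat, 90 x 90 mm, 5 mm thick, fixed to the bench, empty: a spare place for a figure. Origin: centre of its underside, on the bench (top surface 5 mm above it).
- bust: White plaster bust, loose, 300 g, 93 mm tall, 52 mm wide at the most, standing among the plinths; not part of the job. Origin: centre of its underside, on the bench.
Not all that is in view belongs to the job. What is shaped like the plinth_green but black or pink is not meant.

How it is judged:
By the outcome, as a careful person would: the job done as asked, in the order asked, and still so for the second after the job is handed in, with the robot touching nothing.
It also fails if it takes over 144 s, if anything falls off the work surface, if the arm or the gripper's body presses on something with over 40 N, if the wrist force passes 120 N, or if a joint passes its speed limit or range.

## Robot

A 6-joint arm with a two-finger parallel gripper is mounted at the origin on the work surface. World frame = base frame: x ahead of the robot, y to its left, z up, the work surface at z = 0. Lengths are in m, angles in rad, forces in N, time in s.
With the tool pointing down it reaches from about 0.2 to 0.875 m from the base axis. Payload 3.4 kg.
Tool frame: the origin (TCP) lies on the centre line of the jaws, within the pads' length; the fingertips stand 8 mm ahead of it and the grasp point (between the pads) lies 11 mm behind it; z points along the fingers, y is the line along which they close (so a half turn about z gives the same grasp; the last joint's range is limited). The gripper opens to 94 mm and grips with 3 to 60 N. Pads are 16 mm wide; open, the fingers measure 119 mm over their backs; the gripper's body (75 mm by 177 mm) begins 78 mm behind the grasp point.
Start: joints at [1.06, 0.276, 1.505, -0, 1.361, -0.121], TCP at [0.219, 0.532, 0.186] pointing down, gripper open.
Joint ranges: [-2.89, 2.89], [-0.75, 2.08], [0.22, 2.7], [-1.18, 4.32], [0.11, 2.71], [-2.7, 2.7]. Speed limits (rad/s): [2.57, 2.57, 3.14, 3.14, 3.14, 3.14].

## Interface

Orientations are given as a rotation vector (axis times angle).
In Python, from workcell import r, cams gives the robot as it stands.
- The arm moves only by the shell command python3 -m handwheel 'ROWS' [FORCE]. ROWS is JSON, a list of rows, each a list of 7 numbers: the finger opening in mm, from 0 to 94, then the shift along the tool's x, y, z in mm, then the turn, a rotation vector about the tool's x, y, z in degrees. In form: [[claw, tx, ty, tz, ax, ay, az], ...]. A call has 1 to 12 rows; each row is the pose to reach, as a shift and turn from the pose commanded when the call began, along the tool's axes at that moment; what a row does not reach only later rows make up. A row lasts 1/8 s, in which the tool goes at most 62.5 mm and 10.7 degrees, less where a joint would pass 70% of its speed; a pose out of reach is approached as far as the arm can. A call with a gripper value outside its range is refused whole. The fingers move at their own pace and stop on an object; FORCE is the grip in N (left out, the last holds). Time passes only in rows, so rows that repeat a pose let the fingers close. It gives the time, the measured TCP pose, the force, the opening and the grip force at its end, in the units of the state.
- r.observe(): the state, without advancing time (a new reading comes with each control period).
- cams.snapshot(name): name is "scene" or "side" or "wrist"; returns a dict with "color" (420x560x3 uint8, red, green, blue), "fov_y" (degrees; the focal length in pixels is half the picture's height over the tangent of half this angle, whatever the lens; pixels are square), "cx", "cy" (the principal point, pixels), "rvec" (rotation vector, rad) and "tvec" (3), from world to camera coordinates, as OpenCV has them. Camera axes: x right, y down, z forward; pixel columns grow to the right and rows downward; lengths in m; the calibration is good to about 2 mm. A picture is of the moment at which its call begins. There is no depth.
- r.sign_off(): hands the job in; it is judged then, once.
The state is a dict: "time": time; "joint_positions": joint angles; "joint_vel": joint speeds; "joint_efforts": joint torques, N m; "tool_pos": TCP position; "orientation": TCP orientation; "contact_force": force on the tool from outside, world axes, zero at the start; "moment": the same for the moment, N m; "gripper_width": finger opening in m; "gripper_force": force on a finger pad.
Only numpy, scipy, OpenCV 4.12 (cv2) and the standard library are available. Lean on these libraries where they do the work, as an engineer would, in place of code of your own. Each camera call takes 0.05 s, during which the arm holds its last target. There are 200 camera calls.

## Working session

There is one attempt and no reset: what is moved stays moved. The work goes in short steps, Python scripts to look and compute and a shell command to move; the robot and the scene stay as the last step left them, time stands still between calls to the robot, and variables do not carry over. Pictures are saved under pics/ and viewed, at most 14 in all, crops included, and the job is handed in when it is done.

```bash
mkdir -p pics; ls; python3 - <<'E'
from workcell import r,cams
import cv2
for n in("scene","side","wrist"):
    s=cams.snapshot(n); cv2.imwrite(f"pics/{n}0.png",s["color"][:,:,::-1]); print(n,s["fov_y"],s["cx"],s["cy"],s["rvec"],s["tvec"])
print(r.observe())
E
```

```text
pics
scene 44.05500478080901 282.07036276601127 211.11580879143432 [ 0.88854315  2.66755954 -0.85593835] [ 0.38910741 -0.19604667  1.32213248]
side 46.47592821037031 274.2210934512936 210.77532747513933 [ 2.13564307 -0.3047006   0.16400936] [-0.47328129  0.13011438  0.84410976]
wrist 70.6754464802217 281.858154621851 206.43490006136452 [-2.40504294 -1.61145163 -0.23005174] [-0.57360603 -0.03011244  0.39262021]
{'time': 0.15, 'joint_positions': array([ 1.06003597e+00,  2.76445790e-01,  1.50581205e+00, -3.18923164e-06,
        1.36072578e+00, -1.21011972e-01]), 'joint_vel': array([-1.49307895e-03, -1.47006763e-03, -2.30954760e-03,  6.42706653e-05,
        1.13014636e-03, -8.37089880e-04]), 'joint_efforts': array([ 1.84124940e-03, -4.04926479e+01, -2.37431610e+01,  7.02848146e-02,
        3.14967753e-02, -9.51879156e-05]), 'tool_pos': array([0.21826447, 0.5314753 , 0.1849178 ]), 'orientation': array([-6.08263514e-01, -3.08170721e+00,  2.07805594e-03]), 'contact_force': array([ 0.19973768,  0.83292973, -0.66883681]), 'moment': array([-0.04837592, -0.0257315 ,  0.02079697]), 'gripper_force': 0.0, 'gripper_width': 0.0940325233061576}
```

View pics/scene0.png

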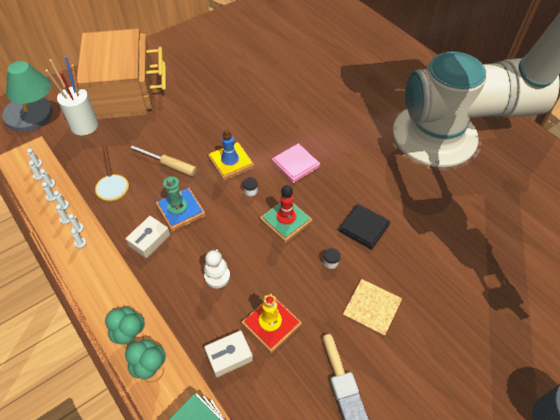

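View pics/side0.png

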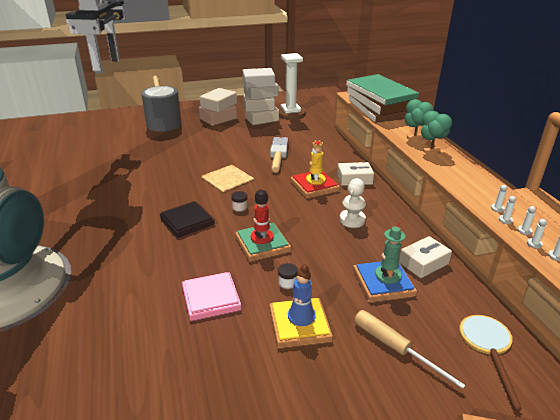

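The scene view shows the king on red (270,315), the huntsman on blue (177,200), the guardsman on green (287,210) and the lady on yellow (230,155). The mat at (373,306) is empty and the bust is at (215,268). The side view agrees. This is a 4-cycle, so I'll park the guardsman on the mat first.

```bash
cat > h.py <<'E'
import numpy as np, cv2
from scipy.spatial.transform import Rotation as R
from workcell import r,cams
HUE={'red':[(0,7),(173,180)],'yellow':[(22,34)],'green':[(50,92)],'blue':[(102,125)]}
def plane(s,uv,z):
    f=s["color"].shape[0]/2/np.tan(np.radians(s["fov_y"]/2)); M=R.from_rotvec(s["rvec"]).as_matrix()
    c=-M.T@np.array(s["tvec"]); uv=np.atleast_2d(uv).astype(float)
    d=np.c_[(uv[:,0]-s["cx"])/f,(uv[:,1]-s["cy"])/f,np.ones(len(uv))]@M
    return (c+d*((z-c[2])/d[:,2])[:,None])[:,:2],c
def project(s,p):
    f=s["color"].shape[0]/2/np.tan(np.radians(s["fov_y"]/2))
    K=np.array([[f,0,s["cx"]],[0,f,s["cy"]],[0,0,1]])
    return cv2.projectPoints(np.array(p,float).reshape(-1,3),np.array(s["rvec"]),np.array(s["tvec"]),K,None)[0].reshape(-1,2)
def blobs(s,col,near,rad):
    """largest mask blob of a colour within rad px of near"""
    hsv=cv2.cvtColor(s["color"],cv2.COLOR_RGB2HSV); m=np.zeros(hsv.shape[:2],np.uint8)
    for a,b in HUE[col]: m|=cv2.inRange(hsv,(a,130,60),(b,255,255))
    roi=np.zeros_like(m); cv2.circle(roi,tuple(int(v) for v in near),int(rad),255,-1); m&=roi
    n,l,st,_=cv2.connectedComponentsWithStats(m)
    keep=[i for i in range(1,n) if st[i,4]>=12]
    k=np.isin(l,keep); big=l==(1+np.argmax(st[1:,4]))
    return np.argwhere(k)[:,::-1],np.argwhere(big)[:,::-1]
def plinth(s,col,near,rad=32,z=.018):
    p,_=blobs(s,col,near,rad); q,_=plane(s,p,z)
    (c,wh,a)=cv2.minAreaRect((q*1000).astype(np.float32)); return np.round(c,1),np.round(wh,1),round(a,1)
def foot(s,col,near,rad=40,base=.018):
    _,p=blobs(s,col,near,rad); q,c=plane(s,p,base); q2,_=plane(s,p,base+.004)
    d=c[:2]-q.mean(0); d/=np.linalg.norm(d); n=np.array([-d[1],d[0]])
    a=(q@d).max()-.022; t=q2@n
    return np.round((a*d+(t.max()+t.min())/2*n)*1000,1),round(np.ptp(t)*1000,1)
def go(x,y):
    """shift in tool axes (mm) to world x,y (mm)"""
    o=r.observe(); M=R.from_rotvec(o["orientation"]).as_matrix(); e=np.array([x,y,0])-o["tool_pos"]*1000; e[2]=0
    print("tcp",np.round(o["tool_pos"]*1000,1),"shift",np.round(M.T@e,1),"toolx",M[:,0].round(3),"z",M[:,2].round(3))
E
python3 - <<'E'
from h import *
N={'scene':dict(red=(271,322),blue=(181,208),green=(287,218),yellow=(231,159)),
   'side':dict(red=(316,183),blue=(385,280),green=(264,241),yellow=(300,321))}
F={'scene':dict(red=(287,207),blue=(230,150),green=(176,196),yellow=(270,314)),
   'side':dict(red=(262,218),blue=(302,298),green=(393,254),yellow=(317,163))}
for n in N:
    s=cams.snapshot(n)
    for c in HUE:
        print(n,c,"plinth",plinth(s,c,N[n][c],32 if n=='scene' else 38),"foot",foot(s,c,F[n][c],28 if n=='scene' else 38))
    g=cv2.inRange(cv2.cvtColor(s["color"],cv2.COLOR_RGB2HSV),(15,60,150),(30,200,255)); roi=np.zeros_like(g)
    cv2.circle(roi,(373,306) if n=='scene' else (228,178),38,255,-1); 
    q,_=plane(s,np.argwhere(g&roi)[:,::-1],.005); print(n,"mat",cv2.minAreaRect((q*1000).astype(np.float32)))
    w=cv2.inRange(cv2.cvtColor(s["color"],cv2.COLOR_RGB2HSV),(0,0,150),(180,60,255))
go(0,0)
E
```

```text
scene red plinth (array([639.9, 165.7]), array([74.9, 79.7]), 7.5) foot (array([464.7, -15.8]), np.float64(40.0))
scene yellow plinth (array([ 470.1, -229.6]), array([78.7, 77.2]), 83.0) foot (array([639.4, 162.9]), np.float64(42.5))Traceback (most recent call last):
  File "<stdin>", line 9, in <module>
  File "h.py", line 24, in plinth
    p,_=blobs(s,col,near,rad); q,_=plane(s,p,z)
        ~~~~~^^^^^^^^^^^^^^^^
  File "h.py", line 21, in blobs
    k=np.isin(l,keep); big=l==(1+np.argmax(st[1:,4]))
                                 ~~~~~~~~~^^^^^^^^^^
    return _wrapfunc(a, 'argmax', axis=axis, out=out, **kwds)
    return bound(*args, **kwds)
ValueError: attempt to get argmax of an empty sequence
```

```bash
cat > m.py <<'E'
from h import *
N={'scene':dict(red=(271,322),blue=(181,208),green=(287,218),yellow=(231,159)),
   'side':dict(red=(316,183),blue=(385,280),green=(264,241),yellow=(300,321))}
F={'scene':dict(red=(287,207),blue=(230,150),green=(176,196),yellow=(270,314)),
   'side':dict(red=(262,218),blue=(302,298),green=(393,254),yellow=(317,163))}
for n in N:
    s=cams.snapshot(n); hsv=cv2.cvtColor(s["color"],cv2.COLOR_RGB2HSV)
    if n=='scene': print(hsv[228,287],hsv[226,275],hsv[190,176],hsv[222,181])
    for c in HUE:
        try: print(n,c,"plinth",plinth(s,c,N[n][c],32 if n=='scene' else 38),"foot",foot(s,c,F[n][c],28 if n=='scene' else 38))
        except ValueError as e: print(n,c,e)
    g=cv2.inRange(hsv,(15,60,150),(30,200,255)); roi=np.zeros_like(g)
    cv2.circle(roi,(373,306) if n=='scene' else (228,178),38,255,-1)
    q,_=plane(s,np.argwhere(g&roi)[:,::-1],.005); print(n,"mat",cv2.minAreaRect((q*1000).astype(np.float32)))
go(0,0)
E
sed -i 's/130,60),(b/90,35),(b/' h.py; python3 m.py
```

```text
[ 76 112 161] [ 75 116 180] [ 73 104 169] [ 13 134 215]
scene red plinth (array([639.7, 165.6]), array([75.2, 79.7]), 7.5) foot (array([464.7, -15.8]), np.float64(40.0))
scene yellow plinth (array([ 470.3, -229.5]), array([78.6, 77.2]), 82.5) foot (array([639.4, 162.9]), np.float64(42.5))
scene green plinth (array([469.1, -11.7]), array([72.9, 74.6]), 5.9) foot (array([ 645.3, -181.7]), np.float64(40.8))
scene blue plinth (array([ 641.1, -177.5]), array([76.8, 74.3]), 84.4) foot (array([ 471.5, -232.5]), np.float64(38.7))
scene mat ((455.2725524902344, 256.8572692871094), (91.69888305664062, 91.12848663330078), 23.881898880004883)
side red plinth (array([636.7, 165.6]), array([78.9, 83.3]), 6.3) foot (array([465.1,  -9.3]), np.float64(40.3))
side yellow plinth (array([ 466.7, -230.6]), array([77.3, 76.2]), 82.8) foot (array([641.4, 171.9]), np.float64(39.1))
side green plinth (array([464.6, -13.5]), array([74.4, 78.2]), 5.5) foot (array([ 645.4, -176.4]), np.float64(41.6))
side blue plinth (array([ 637.2, -179.2]), array([78.6, 76.9]), 84.3) foot (array([ 470.5, -226.1]), np.float64(40.5))
side mat ((452.2332458496094, 258.1658935546875), (90.10579681396484, 92.47374725341797), 24.365324020385742)
tcp [218.4 531.7 185.3] shift [-0.000e+00 -5.748e+02  4.000e-01] toolx [-0.925  0.38   0.   ] z [-0.    -0.001 -1.   ]
```

```bash
python3 -m handwheel '[[60,-45,-40,0,0,0,8],[60,-90,-82,0,0,0,16],[60,-135,-125,0,0,0,24],[60,-180,-168,0,0,0,32],[60,-225,-210,0,0,0,40],[60,-270,-252,0,0,0,48],[60,-315,-295,0,0,0,56],[60,-360,-338,0,0,0,63],[60,-400,-376,0,0,0,67.7],[60,-425,-400,0,0,0,67.7],[60,-435,-410,0,0,0,67.7],[60,-435,-410,0,0,0,67.7]]' 10; python3 - <<'E'
from h import *
go(465,-12.5); s=cams.snapshot("wrist"); cv2.imwrite("pics/w1.png",s["color"][:,:,::-1])
print(project(s,[[.465,-.0125,.018],[.465,-.0125,.084],[.465,-.0125,.118]]))
E
```

```text
time: 1.8
tool_pos: [0.465, -0.0126, 0.1854]
orientation: [-2.223, -2.219, -0.0]
contact_force: [-0.3, 0.3, -0.7]
gripper_width: 0.0599
gripper_force: 0.0
tcp [465.  -12.6 185.4] shift [0.1 0.  0. ] toolx [0.002 1.    0.001] z [-0.001  0.001 -1.   ]
[[281.42332474 186.55933453]
 [281.32720348 200.0956821 ]
 [281.26066041 209.46665884]]
```

View pics/w1.png

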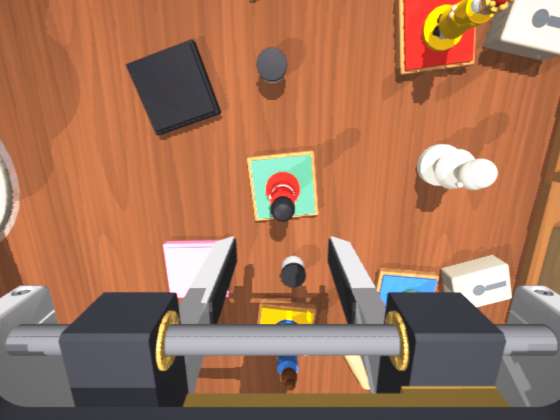

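The wrist view has the guardsman's foot at (283,188). The projection predicted (281,187), so the position is good to about 2 mm. Next I descend and grip.

```bash
python3 -m handwheel '[[50,0,1,30,0,0,0],[50,0,1,60,0,0,0],[50,0,1,90,0,0,0],[50,0,1,115,0,0,0],[50,0,1,127,0,0,0],[50,0,1,127,0,0,0],[24,0,1,127,0,0,0],[20,0,1,127,0,0,0],[20,0,1,127,0,0,0],[20,0,1,127,0,0,0]]' 12; python3 - <<'E'
from h import *
go(453.7,257.5)
E
```

```text
time: 3.1
tool_pos: [0.4664, -0.0128, 0.0591]
orientation: [2.222, 2.22, 0.001]
contact_force: [-0.5, -1.2, 3.3]
gripper_width: 0.0257
gripper_force: 12.0
tcp [466.4 -12.8  59.1] shift [270.3 -12.9  -0. ] toolx [ 0.001  1.    -0.   ] z [ 0.001 -0.    -1.   ]
```

```bash
python3 -m handwheel '[[20,0,0,-10,0,0,0],[20,0,0,-40,0,0,0],[20,0,0,-75,0,0,0],[20,0,0,-110,0,0,0],[20,20,0,-130,0,0,0],[20,60,-2,-130,0,0,0],[20,105,-4,-130,0,0,0],[20,150,-7,-130,0,0,0],[20,195,-9,-130,0,0,0],[20,235,-11,-130,0,0,0],[20,262,-13,-130,0,0,0],[20,270,-13,-130,0,0,0]]' 20;  python3 -m handwheel '[[20,0,0,20,0,0,0],[20,0,0,55,0,0,0],[20,0,0,90,0,0,0],[20,0,0,120,0,0,0],[20,0,0,135,0,0,0],[20,0,0,138,0,0,0],[20,0,0,140,0,0,0],[20,0,0,141,0,0,0],[20,0,0,141,0,0,0]]'
python3 - <<'E'
from h import *
s=cams.snapshot("side"); cv2.imwrite("pics/s1.png",cv2.resize(s["color"][100:260,150:310,::-1],None,fx=3.5,fy=3.5)); go(453.7,257.5)
E
```

```text
time: 4.6
tool_pos: [0.4529, 0.2585, 0.1886]
orientation: [-2.22, -2.223, 0.0]
contact_force: [0.4, 0.2, -2.0]
gripper_width: 0.0249
gripper_force: 20.0
time: 5.72
tool_pos: [0.4537, 0.2576, 0.0482]
orientation: [2.222, 2.221, 0.002]
contact_force: [-0.4, -0.5, -2.2]
gripper_width: 0.0248
gripper_force: 20.0
tcp [453.6 257.6  48.2] shift [-0.1  0.1  0. ] toolx [0. 1. 0.] z [ 0.001  0.    -1.   ]
```

View pics/s1.png

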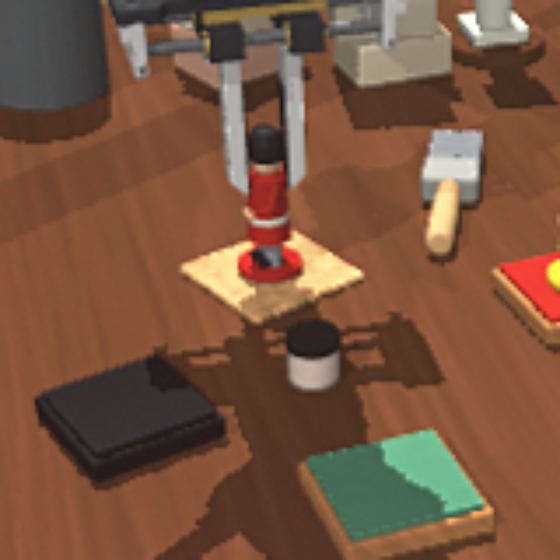

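The guardsman hangs upright, centred over the mat at about (268,262) in the crop, and a couple of mm above it. I'll lower him the rest of the way.

```bash
python3 -m handwheel '[[20,0,0,0.7,0,0,0],[20,0,0,1.4,0,0,0],[20,0,0,2,0,0,0],[20,0,0,2,0,0,0]]'
```

```text
time: 6.28
tool_pos: [0.4533, 0.2575, 0.0462]
orientation: [-2.222, -2.221, -0.001]
contact_force: [-1.9, 0.4, 4.8]
gripper_width: 0.0252
gripper_force: 20.0
```

```bash
python3 -m handwheel '[[30,0,0,0,0,0,0],[45,0,0,0,0,0,0],[55,0,0,0,0,0,0],[55,0,0,-15,0,0,0],[55,0,0,-55,0,0,0],[55,0,0,-100,0,0,0],[55,0,0,-140,0,0,0],[55,-30,15,-140,0,0,0],[55,-80,35,-140,0,0,0],[55,-130,57,-140,0,0,0],[55,-180,79,-140,0,0,0],[55,-230,101,-140,0,0,0]]' 10; python3 -m handwheel '[[55,-50,22,0,0,0,0],[55,-100,44,0,0,0,0],[55,-150,66,0,0,0,0],[55,-190,83,0,0,0,0],[55,-206,91,0,0,0,0],[55,-206,91,0,0,0,0],[55,-206,91,0,0,0,0]]'; python3 - <<'E'
from h import *
go(645.3,-179); s=cams.snapshot("wrist")
for z in(.018,.118): print(project(s,[.6453,-.179,z]))
print(foot(s,'green',project(s,[.6453,-.179,.018])[0],30), plinth(s,'blue',project(s,[.640,-.178,.018])[0],50))
cv2.imwrite("pics/w2.png",s["color"][:,:,::-1])
s=cams.snapshot("scene");print(foot(s,'red',project(s,[.453,.257,.03])[0],25,.005))
s=cams.snapshot("side");print(foot(s,'red',project(s,[.453,.257,.03])[0],25,.005))
E
```

```text
time: 7.78
tool_pos: [0.5549, 0.0257, 0.1868]
orientation: [2.221, 2.22, 0.002]
contact_force: [-0.0, 0.8, 0.6]
gripper_width: 0.0551
gripper_force: 0.0
time: 8.65
tool_pos: [0.6444, -0.1769, 0.1859]
orientation: [-2.22, -2.221, -0.001]
contact_force: [0.9, 1.1, 0.8]
gripper_width: 0.0548
gripper_force: 0.0
tcp [ 644.4 -176.9  185.9] shift [-2.1  0.9 -0. ] toolx [-0.001  1.     0.001] z [-0.     0.001 -1.   ]
[[282.06530957 188.18763463]]
[[282.14276254 211.52268711]]
(array([ 645.8, -182.8]), np.float64(41.8)) (array([ 640. , -179.6]), array([75.5, 75. ]), 84.3)
(array([451.9, 255.1]), np.float64(41.8))
(array([451.6, 260.8]), np.float64(40.3))
```

View pics/w2.png

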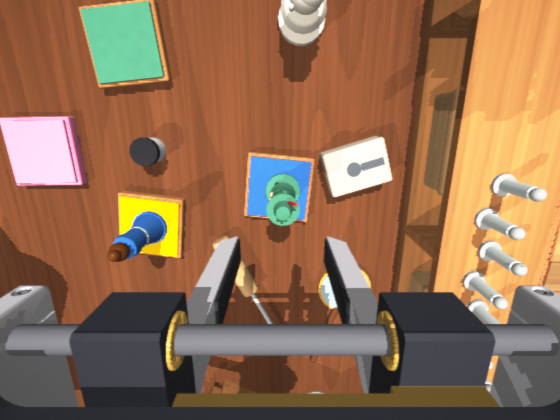

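The huntsman's foot is at (283,188), matching the projection at (282,188). The neighbouring box is low enough to clear. Gripping.

```bash
python3 -m handwheel '[[50,-3,1,30,0,0,0],[50,-3,1,60,0,0,0],[50,-3,1,90,0,0,0],[50,-3,1,115,0,0,0],[50,-3,1,127,0,0,0],[50,-3,1,127,0,0,0],[24,-3,1,127,0,0,0],[20,-3,1,127,0,0,0],[20,-3,1,127,0,0,0],[20,-3,1,127,0,0,0]]' 12; python3 - <<'E'
from h import *
go(467,-12.5)
E
```

```text
time: 10.05
tool_pos: [0.6462, -0.182, 0.0594]
orientation: [2.221, 2.22, 0.001]
contact_force: [-1.8, 0.5, 3.5]
gripper_width: 0.0253
gripper_force: 12.0
tcp [ 646.2 -182.    59.4] shift [ 169.3 -179.3   -0.2] toolx [ 0.001  1.    -0.   ] z [ 0.001 -0.    -1.   ]
```

```bash
python3 -m handwheel '[[20,0,0,-10,0,0,0],[20,0,0,-40,0,0,0],[20,0,0,-75,0,0,0],[20,0,0,-110,0,0,0],[20,10,-10,-130,0,0,0],[20,38,-40,-130,0,0,0],[20,68,-72,-130,0,0,0],[20,98,-104,-130,0,0,0],[20,128,-136,-130,0,0,0],[20,152,-161,-130,0,0,0],[20,165,-175,-130,0,0,0],[20,169,-179,-130,0,0,0]]' 20;  python3 -m handwheel '[[20,0,0,20,0,0,0],[20,0,0,55,0,0,0],[20,0,0,90,0,0,0],[20,0,0,115,0,0,0],[20,0,0,124,0,0,0],[20,0,0,127,0,0,0],[20,0,0,127,0,0,0]]'
cat > chk.py <<'E'
import sys
from h import *
col,oc,x,y=sys.argv[1],sys.argv[2],float(sys.argv[3]),float(sys.argv[4]); go(x,y)
for n in("scene","side"):
    s=cams.snapshot(n); k=project(s,[x/1000,y/1000,.035])[0]; print(n,"foot",foot(s,col,k,30))
    cv2.imwrite(f"pics/{sys.argv[5]}_{n}.png",cv2.resize(s["color"][max(0,int(k[1])-70):int(k[1])+50,int(k[0])-70:int(k[0])+70,::-1],None,fx=4,fy=4))
E
python3 chk.py green green 467 -12.5 c2
```

```text
time: 11.55
tool_pos: [0.4663, -0.012, 0.1886]
orientation: [2.221, 2.222, 0.0]
contact_force: [0.9, 0.3, -2.4]
gripper_width: 0.0245
gripper_force: 20.0
time: 12.42
tool_pos: [0.4681, -0.0129, 0.0622]
orientation: [2.221, 2.22, 0.001]
contact_force: [0.5, 0.6, -1.9]
gripper_width: 0.0248
gripper_force: 20.0
tcp [468.1 -12.9  62.2] shift [ 0.4 -1.1 -0. ] toolx [ 0.001  1.    -0.   ] z [ 0.002 -0.    -1.   ]
scene foot (array([486.4,  10.1]), np.float64(99.0))
side foot (array([458.5, -38. ]), np.float64(92.1))
```

Green on green merges in the mask, so that reading is meaningless. The TCP is within 1 mm, so I lower the figure to contact.

```bash
python3 -m handwheel '[[20,0,-1,0.8,0,0,0],[20,0,-1,1.6,0,0,0],[20,0,-1,2.4,0,0,0],[20,0,-1,2.8,0,0,0],[20,0,-1,2.8,0,0,0]]'
```

```text
time: 13.15
tool_pos: [0.4661, -0.0127, 0.0594]
orientation: [2.222, 2.221, 0.0]
contact_force: [-1.4, -0.2, 4.9]
gripper_width: 0.0249
gripper_force: 20.0
```

View pics/c2_side.png

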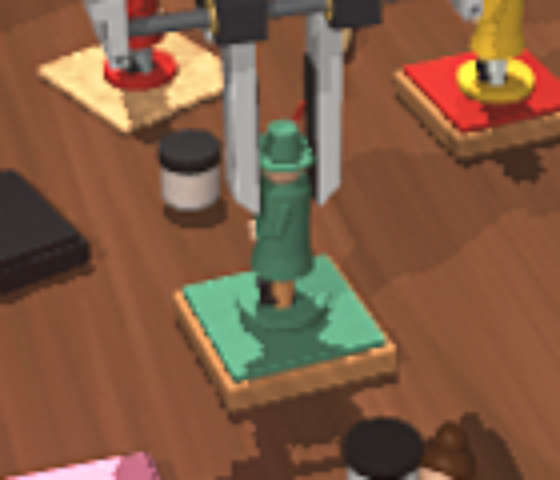

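The huntsman is upright in the middle of green, with his foot at about (284,305) in the crop. I'll release him and move to the lady.

```bash
python3 -m handwheel '[[30,0,0,0,0,0,0],[45,0,0,0,0,0,0],[55,0,0,0,0,0,0],[55,0,0,-15,0,0,0],[55,0,0,-55,0,0,0],[55,0,0,-95,0,0,0],[55,0,0,-127,0,0,0],[55,-40,1,-127,0,0,0],[55,-95,2,-127,0,0,0],[55,-150,3,-127,0,0,0],[55,-195,4,-127,0,0,0],[55,-216,4,-127,0,0,0]]' 10; python3 -m handwheel '[[55,0,0,0,0,0,0],[55,0,0,0,0,0,0]]'; python3 - <<'E'
from h import *
go(471,-229.3); s=cams.snapshot("wrist")
print(foot(s,'blue',project(s,[.471,-.2293,.03])[0],35), plinth(s,'yellow',project(s,[.468,-.230,.018])[0],50))
E
```

```text
time: 14.65
tool_pos: [0.4699, -0.2307, 0.1854]
orientation: [-2.225, -2.218, -0.0]
contact_force: [0.6, 1.2, 1.2]
gripper_width: 0.0553
gripper_force: 0.0
time: 14.9
tool_pos: [0.4698, -0.227, 0.1856]
orientation: [-2.22, -2.221, -0.001]
contact_force: [-1.1, -0.3, 0.4]
gripper_width: 0.0549
gripper_force: 0.0
tcp [ 469.8 -227.   185.6] shift [-2.3  1.2 -0. ] toolx [-0.     1.     0.002] z [-0.     0.002 -1.   ]
(array([ 471.8, -232.7]), np.float64(40.4)) (array([ 469. , -231.7]), array([76.2, 76.5]), 82.7)
```

```bash
python3 -m handwheel '[[50,-3,1,30,0,0,0],[50,-3,1,60,0,0,0],[50,-3,1,90,0,0,0],[50,-3,1,115,0,0,0],[50,-3,1,126,0,0,0],[50,-3,1,126,0,0,0],[24,-3,1,126,0,0,0],[20,-3,1,126,0,0,0],[20,-3,1,126,0,0,0],[20,-3,1,126,0,0,0]]' 12; python3 - <<'E'
from h import *
go(639,-178.5)
E
```

```text
time: 16.2
tool_pos: [0.4713, -0.232, 0.0604]
orientation: [2.221, 2.22, 0.0]
contact_force: [-1.1, -0.8, 4.0]
gripper_width: 0.0251
gripper_force: 12.0
tcp [ 471.3 -232.    60.4] shift [5.360e+01 1.677e+02 1.000e-01] toolx [ 0.001  1.    -0.001] z [ 0.001 -0.001 -1.   ]
```

```bash
python3 -m handwheel '[[20,0,0,-10,0,0,0],[20,0,0,-40,0,0,0],[20,0,0,-75,0,0,0],[20,0,0,-110,0,0,0],[20,3,10,-130,0,0,0],[20,12,38,-130,0,0,0],[20,22,70,-130,0,0,0],[20,32,102,-130,0,0,0],[20,41,132,-130,0,0,0],[20,48,153,-130,0,0,0],[20,52,165,-130,0,0,0],[20,53,168,-130,0,0,0]]' 20;  python3 -m handwheel '[[20,0,0,20,0,0,0],[20,0,0,55,0,0,0],[20,0,0,90,0,0,0],[20,0,0,115,0,0,0],[20,0,0,124,0,0,0],[20,0,0,127,0,0,0],[20,0,0,127,0,0,0]]'; python3 chk.py blue blue 639 -178.5 c3
```

```text
time: 17.7
tool_pos: [0.639, -0.1785, 0.1894]
orientation: [-2.221, -2.221, 0.001]
contact_force: [-0.3, -0.6, -1.3]
gripper_width: 0.0247
gripper_force: 20.0
time: 18.58
tool_pos: [0.6396, -0.1791, 0.0638]
orientation: [2.221, 2.219, 0.001]
contact_force: [-0.1, 0.1, -1.7]
gripper_width: 0.0253
gripper_force: 20.0
tcp [ 639.6 -179.1   63.8] shift [ 0.6 -0.6 -0. ] toolx [ 0.001  1.    -0.001] z [ 0.002 -0.001 -1.   ]
scene foot (array([ 648.5, -156.2]), np.float64(86.8))
side foot (array([ 621.1, -200.7]), np.float64(93.9))
```

View pics/c3_side.png

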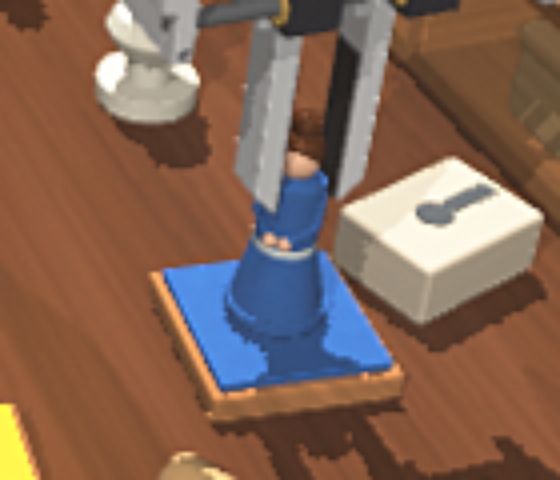

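The lady is upright over the middle of blue, with her hem at about (275,310) in the crop. Contact should come about 3.3 mm lower.

```bash
python3 -m handwheel '[[20,0,0,0.8,0,0,0],[20,0,0,1.6,0,0,0],[20,0,0,2.4,0,0,0],[20,0,0,3.0,0,0,0],[20,0,0,3.3,0,0,0],[20,0,0,3.3,0,0,0]]'
```

```text
time: 19.42
tool_pos: [0.6391, -0.1788, 0.0605]
orientation: [2.222, 2.22, 0.0]
contact_force: [-1.8, 0.2, 4.5]
gripper_width: 0.0248
gripper_force: 20.0
```

```bash
python3 -m handwheel '[[30,0,0,0,0,0,0],[45,0,0,0,0,0,0],[55,0,0,0,0,0,0],[55,0,0,-15,0,0,0],[55,0,0,-55,0,0,0],[55,0,0,-95,0,0,0],[55,0,0,-127,0,0,0],[55,40,0,-127,0,0,0],[55,90,0,-127,0,0,0],[55,140,0,-127,0,0,0],[55,190,0,-127,0,0,0],[55,240,1,-127,0,0,0]]' 10; python3 -m handwheel '[[55,50,0,0,0,0,0],[55,90,0,0,0,0,0],[55,106,0,0,0,0,0],[55,106,0,0,0,0,0],[55,106,0,0,0,0,0]]'; python3 - <<'E'
from h import *
go(640.4,167.4); s=cams.snapshot("wrist")
print(foot(s,'yellow',project(s,[.640,.167,.03])[0],35), plinth(s,'red',project(s,[.638,.1656,.018])[0],50))
E
```

```text
time: 20.92
tool_pos: [0.6403, 0.0628, 0.1878]
orientation: [2.221, 2.22, 0.002]
contact_force: [-0.3, -0.2, 0.7]
gripper_width: 0.0551
gripper_force: 0.0
time: 21.55
tool_pos: [0.6404, 0.1656, 0.1867]
orientation: [2.223, 2.219, -0.001]
contact_force: [0.5, -1.1, 0.2]
gripper_width: 0.0551
gripper_force: 0.0
tcp [640.4 165.6 186.7] shift [ 1.8  0.  -0. ] toolx [ 0.002  1.    -0.001] z [ 0.    -0.001 -1.   ]
(array([640.6, 161.8]), np.float64(41.8)) (array([638.8, 165.5]), array([75.6, 76.4]), 7.4)
```

```bash
python3 -m handwheel '[[50,0,0,30,0,0,0],[50,0,0,60,0,0,0],[50,0,0,90,0,0,0],[50,0,0,115,0,0,0],[50,0,0,127,0,0,0],[50,0,0,127,0,0,0],[24,0,0,127,0,0,0],[20,0,0,127,0,0,0],[20,0,0,127,0,0,0],[20,0,0,127,0,0,0]]' 12; python3 - <<'E'
from h import *
go(468.5,-230.3)
E
```

```text
time: 22.85
tool_pos: [0.6405, 0.1674, 0.0603]
orientation: [2.221, 2.22, 0.002]
contact_force: [-0.5, -0.0, 4.0]
gripper_width: 0.0251
gripper_force: 12.0
tcp [640.5 167.4  60.3] shift [-3.978e+02 -1.719e+02 -3.000e-01] toolx [0. 1. 0.] z [ 0.001  0.    -1.   ]
```

```bash
python3 -m handwheel '[[20,0,0,-10,0,0,0],[20,0,0,-40,0,0,0],[20,0,0,-75,0,0,0],[20,0,0,-110,0,0,0],[20,-15,-6,-130,0,0,0],[20,-55,-24,-130,0,0,0],[20,-95,-41,-130,0,0,0],[20,-135,-58,-130,0,0,0],[20,-175,-76,-130,0,0,0],[20,-215,-93,-130,0,0,0],[20,-255,-110,-130,0,0,0],[20,-295,-128,-130,0,0,0]]' 20;  python3 -m handwheel '[[20,-40,-17,0,0,0,0],[20,-80,-35,0,0,0,0],[20,-98,-42,0,0,0,0],[20,-102,-44,0,0,0,0],[20,-102,-44,20,0,0,0],[20,-102,-44,55,0,0,0],[20,-102,-44,90,0,0,0],[20,-102,-44,115,0,0,0],[20,-102,-44,124,0,0,0],[20,-102,-44,127,0,0,0],[20,-102,-44,127,0,0,0]]'; python3 chk.py yellow yellow 468.5 -230.3 c4
```

```text
time: 24.35
tool_pos: [0.51, -0.1294, 0.1891]
orientation: [-2.222, -2.22, 0.002]
contact_force: [0.2, -0.1, -1.7]
gripper_width: 0.0249
gripper_force: 20.0
time: 25.72
tool_pos: [0.4687, -0.2297, 0.0632]
orientation: [2.221, 2.22, 0.001]
contact_force: [0.4, -0.4, -0.9]
gripper_width: 0.025
gripper_force: 20.0
tcp [ 468.7 -229.7   63.2] shift [-0.6 -0.2  0. ] toolx [ 0.     1.    -0.001] z [ 0.001 -0.001 -1.   ]
scene foot (array([ 482.9, -206. ]), np.float64(95.5))
side foot (array([ 438. , -236.9]), np.float64(33.0))
```

View pics/c4_side.png

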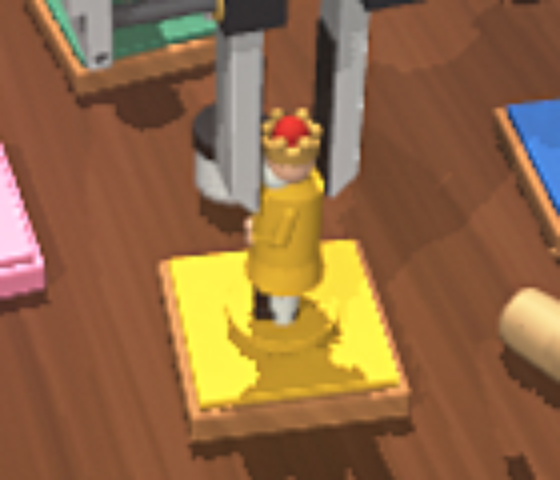

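The king is upright over the middle of yellow, with his foot at about (283,325) in the crop. I'll lower and release him, then move to the guardsman.

```bash
python3 -m handwheel '[[20,0,0,0.8,0,0,0],[20,0,0,1.6,0,0,0],[20,0,0,2.4,0,0,0],[20,0,0,3.0,0,0,0],[20,0,0,3.0,0,0,0]]'
```

```text
time: 26.45
tool_pos: [0.468, -0.2299, 0.0603]
orientation: [2.222, 2.22, -0.0]
contact_force: [-2.3, 1.6, 4.7]
gripper_width: 0.0253
gripper_force: 20.0
```

```bash
python3 -m handwheel '[[30,0,0,0,0,0,0],[45,0,0,0,0,0,0],[55,0,0,0,0,0,0],[55,0,0,-15,0,0,0],[55,0,0,-55,0,0,0],[55,0,0,-95,0,0,0],[55,0,0,-127,0,0,0],[55,40,-1,-127,0,0,0],[55,90,-3,-127,0,0,0],[55,140,-4,-127,0,0,0],[55,190,-6,-127,0,0,0],[55,240,-7,-127,0,0,0]]' 10; python3 -m handwheel '[[55,50,-2,0,0,0,0],[55,100,-3,0,0,0,0],[55,150,-5,0,0,0,0],[55,200,-6,0,0,0,0],[55,235,-7,0,0,0,0],[55,247,-7.5,0,0,0,0],[55,247,-7.5,0,0,0,0],[55,247,-7.5,0,0,0,0]]'; python3 - <<'E'
from h import *
go(453.5,257.5); s=cams.snapshot("wrist")
print(foot(s,'red',project(s,[.4535,.2575,.02])[0],35,.005))
E
```

```text
time: 27.95
tool_pos: [0.4612, 0.0118, 0.1877]
orientation: [2.221, 2.219, 0.002]
contact_force: [0.3, 0.8, 1.3]
gripper_width: 0.0547
gripper_force: 0.0
time: 28.95
tool_pos: [0.4538, 0.2561, 0.1867]
orientation: [2.223, 2.219, -0.001]
contact_force: [0.8, -0.3, 0.3]
gripper_width: 0.0548
gripper_force: 0.0
tcp [453.8 256.1 186.7] shift [ 1.4 -0.3 -0. ] toolx [ 0.002  1.    -0.001] z [ 0.    -0.001 -1.   ]
(array([452.9, 254.1]), np.float64(40.5))
```

```bash
python3 -m handwheel '[[50,0,0,30,0,0,0],[50,0,0,60,0,0,0],[50,0,0,90,0,0,0],[50,0,0,120,0,0,0],[50,0,0,136,0,0,0],[50,0,0,140,0,0,0],[50,0,0,140,0,0,0],[24,0,0,140,0,0,0],[20,0,0,140,0,0,0],[20,0,0,140,0,0,0],[20,0,0,140,0,0,0]]' 12; python3 - <<'E'
from h import *
go(638.7,165.6)
E
```

```text
time: 30.38
tool_pos: [0.4538, 0.2576, 0.0469]
orientation: [2.222, 2.221, 0.001]
contact_force: [-1.1, 0.4, 3.0]
gripper_width: 0.0253
gripper_force: 12.0
tcp [453.8 257.6  46.9] shift [-91.9 185.    0. ] toolx [0. 1. 0.] z [ 0.  0. -1.]
```

```bash
python3 -m handwheel '[[20,0,0,-10,0,0,0],[20,0,0,-40,0,0,0],[20,0,0,-75,0,0,0],[20,0,0,-110,0,0,0],[20,-5,10,-140,0,0,0],[20,-20,40,-140,0,0,0],[20,-37,74,-140,0,0,0],[20,-54,108,-140,0,0,0],[20,-70,140,-140,0,0,0],[20,-83,167,-140,0,0,0],[20,-90,181,-140,0,0,0],[20,-92,185,-140,0,0,0]]' 20;  python3 -m handwheel '[[20,0,0,20,0,0,0],[20,0,0,55,0,0,0],[20,0,0,90,0,0,0],[20,0,0,112,0,0,0],[20,0,0,121,0,0,0],[20,0,0,124,0,0,0],[20,0,0,124,0,0,0]]'; python3 chk.py red red 638.7 165.6 c5
```

```text
time: 31.88
tool_pos: [0.6388, 0.165, 0.1862]
orientation: [-2.222, -2.22, 0.001]
contact_force: [-0.6, 0.7, -1.0]
gripper_width: 0.0251
gripper_force: 20.0
time: 32.75
tool_pos: [0.6392, 0.1656, 0.0634]
orientation: [2.221, 2.22, 0.002]
contact_force: [0.3, -0.8, -1.2]
gripper_width: 0.0253
gripper_force: 20.0
tcp [639.2 165.6  63.4] shift [ 0.  -0.5 -0. ] toolx [0. 1. 0.] z [ 0.001  0.    -1.   ]
scene foot (array([656. , 189.8]), np.float64(103.8))
side foot (array([626.7, 139.1]), np.float64(100.4))
```

View pics/c5_side.png

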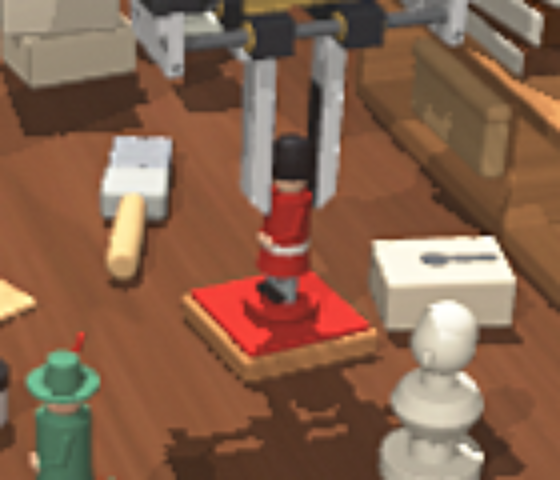

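The guardsman is upright over the middle of red, with his foot at about (283,300) in the crop. I'll lower him to contact.

```bash
python3 -m handwheel '[[20,0,0,0.8,0,0,0],[20,0,0,1.6,0,0,0],[20,0,0,2.4,0,0,0],[20,0,0,3.2,0,0,0],[20,0,0,3.6,0,0,0],[20,0,0,3.6,0,0,0]]'
```

```text
time: 33.6
tool_pos: [0.6387, 0.1653, 0.0599]
orientation: [2.222, 2.221, 0.001]
contact_force: [-2.0, 0.2, 5.0]
gripper_width: 0.0249
gripper_force: 20.0
```

```bash
python3 -m handwheel '[[30,0,0,0,0,0,0],[45,0,0,0,0,0,0],[55,0,0,0,0,0,0],[55,0,0,-15,0,0,0],[55,0,0,-55,0,0,0],[55,0,0,-95,0,0,0],[55,0,0,-140,0,0,0],[55,0,-40,-150,0,0,0],[55,40,-80,-150,0,0,0],[55,80,-120,-150,0,0,0],[55,120,-160,-150,0,0,0],[55,120,-160,-150,0,0,0]]' 10; python3 - <<'E'
from h import *
a=cams.snapshot("scene")["color"];b=cams.snapshot("side")["color"]
cv2.imwrite("pics/end_side.png",b[90:390,150:470,::-1].repeat(2,0).repeat(2,1)[:600]);cv2.imwrite("pics/end_scene.png",a[110:390,120:440,::-1].repeat(2,0).repeat(2,1))
E
```

```text
time: 35.1
tool_pos: [0.4762, 0.2877, 0.2105]
orientation: [-2.216, -2.226, -0.003]
contact_force: [0.5, -0.8, -1.0]
gripper_width: 0.055
gripper_force: 0.0
```

View pics/end_side.png

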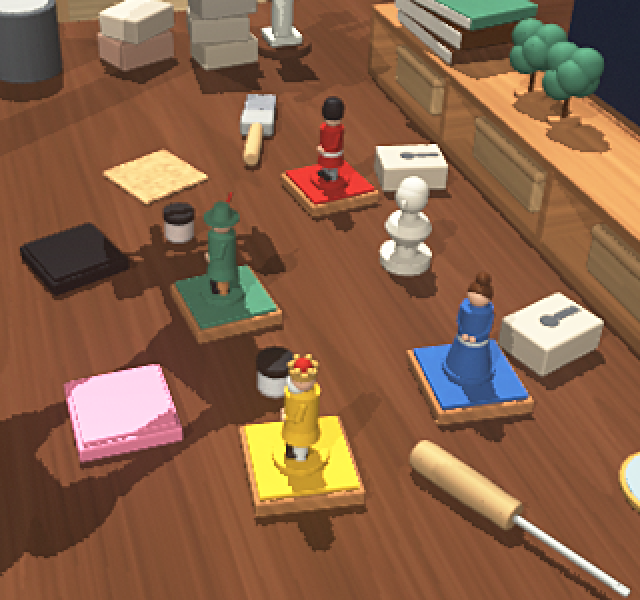

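View pics/end_scene.png

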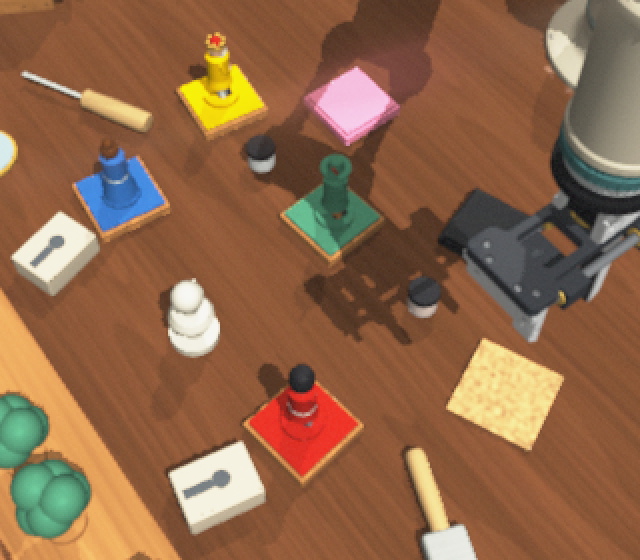

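Both views show all four figures upright near the middle of their own plinths. In the scene crop they are at red (302,420), green (333,215), blue (120,195) and yellow (221,98). The bust has not moved and the gripper is clear.

```bash
python3 -c "
from workcell import r; print(r.sign_off())"
```

```text
the job is handed in; nothing more can be done
None
```

The job is handed in at about 35 s: each figure stands upright near the middle of the plinth of its own colour, judged by eye in the last two camera views, and the bust is where it was.

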